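# Clear the cooled kiln shelf

### The arm

A 6-joint arm with a two-finger parallel gripper is mounted at the origin on a cart in front of the work surface, level with it; the furniture and walls round the work are solid. World frame = base frame: x ahead of the robot, y to its left, z up, the work surface at z = 0. Lengths are in mm, angles in rad, forces in N, time in s.
With the tool pointing down it reaches from about 300 to 775 mm from the base axis. Payload 14.6 kg.
Tool frame: the origin (TCP) lies on the front face of the gripper's body, between the roots of the fingers; the fingertips stand 97 mm ahead of it and the grasp point (between the pads) lies 78 mm ahead of it; z points along the fingers, y is the direction in which the jaws open and shut (so a half turn about z gives the same grasp; the last joint's range is limited). The gripper opens to 94 mm and grips with 3 to 60 N. Pads are 16 mm wide; open, the fingers measure 119 mm over their backs; the gripper's body (75 mm by 177 mm) begins 78 mm behind the grasp point.
Start: joints at [-1.397, 0.3, 1.521, -0, 1.321, -0.067], TCP at [131.157, -534.123, 302.646] pointing down, gripper open.
Joint ranges: [-3.03, 3.03], [-0.79, 2.21], [0.23, 2.52], [-1.04, 4.18], [0, 3.07], [-2.55, 2.55]. Speed limits (rad/s): [2.22, 2.22, 2.57, 3.14, 3.14, 3.14].

### API

Orientations are given as [roll, pitch, yaw] about the fixed x, y, z axes, in that order (R = Rz(yaw) Ry(pitch) Rx(roll)).
In Python, from cell import manip, eyes, finder gives the robot as it stands.
- The arm moves only by the tool drive_tool, never from a script. Its argument "rows" is a list of rows, each an object with "offset": the shift along the tool's x, y, z in mm, a list of three; "spin": the turn about the tool's z in degrees; "jaw": the finger opening in mm, from 0 to 94. In form: [{"offset": [dx, dy, dz], "spin": spin, "jaw": jaw}, ...]. A call has 1 to 20 rows; each row shifts and turns the commanded pose from where the row before left it, along the tool's axes as they then stand; what a row does not reach is not made up. A row lasts 1/10 s, in which the tool goes at most 50 mm and 8.59 degrees, less where a joint would pass 70% of its speed; a pose out of reach is approached as far as the arm can. A call is refused whole if a number of a shift passes 50 or a number of a turn 8.59, either way. A call with a gripper value outside its range is refused whole. The fingers move at their own pace and stop on an object; "force" is the grip in N (left out, the last holds). Time passes only in rows, so rows that do not move let the fingers close. It gives the time, the measured TCP pose, the force and the opening at its end, in the units of the state.
- manip.read_state(): the state, without advancing time (a new reading comes with each control period).
- eyes.camera(name): name is "scene" or "side" or "wrist"; returns a dict with "color" (420x560x3 uint8, blue, green, red), "depth" (420x560 float32, mm along the optical axis (not along the pixel's ray), 0 where there is no reading), "vfov" (degrees; the focal length in pixels is half the picture's height over the tangent of half this angle, whatever the lens; pixels are square), "cx", "cy" (the principal point, pixels), "D" ([k1, k2, p1, p2, k3] as OpenCV has them; the pictures are not rectified), "rvec" (rotation vector, rad) and "tvec" (3), from world to camera coordinates, as OpenCV has them. Camera axes: x right, y down, z forward; pixel columns grow to the right and rows downward; lengths in mm; the calibration is good to about 2 mm. A picture is of the moment at which its call begins.
- manip.sign_off(): hands the job in, once; it reports no verdict.
Trained networks look in the newest picture that a camera, given by its name, has taken for a name from the list of things; names that differ only in an ending like _2 or _b are one class to them, and where a whole thing is asked for, a point or a joint stands for the part that bears it (a point fixed in the world has none). Each returns a list of dicts, best first, with "p" (0 to 1); they miss things now and then, are a little off and sometimes report something else, mostly with a low value. They report only what shows in the picture. A call takes as long as a camera call. They do not tell look-alikes from the thing itself.
- finder.find_in(camera, target): "uv" ([column, row] in pixels, amid what is visible of it).
The state is a dict: "clock": time; "joints": joint angles; "qd": joint speeds; "effort": joint torques, N m; "eef_pos": TCP position; "eef_rot": TCP orientation; "wrist_force": force on the tool from outside, world axes, zero at the start; "moment": the same for the moment, N m; "finger_gap": finger opening in mm.
Only numpy, scipy, OpenCV 4.12 (cv2) and the standard library are available. Lean on these libraries where they do the work, as an engineer would, in place of code of your own. Each camera call takes 0.05 s, during which the arm holds its last target. There are 200 camera calls.

### The job

The kiln shelf has cooled: clear it. Lift the two mugs off (they have handles to take them by), keep them upright and set them down standing wholly on the ware board; slide the rack's keeper aside, slide every test tile flat into a slot of the tile rack, one to a slot and pushed fully home, then slide the keeper fully back so that the tiles cannot slip out. Leave the pigment jar and the water dropper where they are.

Things in the scene. Friction and masses are not known exactly. Their poses are not given: they have to be found in the camera images.
- kiln_shelf: refractory kiln shelf, 290 (x) x 200 (y) mm slab, 14 mm thick, resting on three 48 mm props; fixed. Origin on the table under its centre; its top is 62 mm above the origin
- ware_board: plain wooden ware board, 300 (x) x 140 (y) mm plank on two battens; fixed. Origin on the table under its centre; its top is 30 mm above the origin
- tile_rack: small fixed wooden rack for test tiles; roof 73 mm wide, its top at 78 mm. Three slots one above another, open only at the front, which looks along the rack's own -x. Origin on the table, midway between the cheeks. Cheeks' outer faces at y = -34.5 and +34.5 mm. The base is 20 mm high and reaches forward to x = -53 mm and sideways from y = -75 to +37 mm
- slot_1 (a point): lowest slot of the rack: middle of its mouth, at floor height (26 mm above the table). The slot runs 60 mm along rack +x to a back stop, 49 mm wide, 10 mm high; floor: two side ledges. A tile fully home has its centre 29 mm in from the mouth and sticks out by 2 mm
- slot_2 (a point): middle slot of the rack: middle of its mouth, at floor height (43 mm above the table). The slot runs 60 mm along rack +x to a back stop, 49 mm wide, 10 mm high; floor: two side ledges. A tile fully home has its centre 29 mm in from the mouth and sticks out by 2 mm
- slot_3 (a point): top slot of the rack: middle of its mouth, at floor height (60 mm above the table). The slot runs 60 mm along rack +x to a back stop, 49 mm wide, 10 mm high; floor: two side ledges. A tile fully home has its centre 29 mm in from the mouth and sticks out by 2 mm
- keeper (a joint): the rack's keeper, an upright steel bar 12 mm wide and 74 mm high, its back 7 mm in front of the slot mouths; it slides along rack -y on the base. 0 m: fully closed, at its stop, bar at rack y = -8 mm, in front of the tiles; 0.056 m: fully open, clear of the slots. Stays where left, about 1.5 N to slide
- keeper_knob (a point): middle of the keeper's round wooden knob, 14 mm thick, 26 mm long, which points forward (rack -x) from the bar at 64 mm height; can be pinched from above across rack y
- mug_a: white porcelain mug with blue flowers, 80 mm wide, 73 tall, 0.24 kg, foot 72 mm across; origin at foot height, 14.5 mm off the cup's axis towards the handle; z up. The handle points along the mug's own -y: it reaches 54 mm from the origin (the cup wall ends at 25 mm), is 14 mm thick (x), heights 16 to 68 mm; pinch it across x from above, 41 mm out along -y, about 50 mm up
- mug_b: white porcelain mug with blue flowers, 80 mm wide, 73 tall, 0.24 kg, foot 72 mm across; origin at foot height, 14.5 mm off the cup's axis towards the handle; z up. The handle points along the mug's own -y: it reaches 54 mm from the origin (the cup wall ends at 25 mm), is 14 mm thick (x), heights 16 to 68 mm; pinch it across x from above, 41 mm out along -y, about 50 mm up
- mug_a_foot (a point): centre of the underside of mug_a's foot, on the cup's axis
- mug_b_foot (a point): centre of the underside of mug_b's foot, on the cup's axis
- test_tile_1: flat rectangular glaze test tile, 62 x 45 x 6.5 mm, 35 g; origin at the centre of its underside, x along the 62 mm side, z normal to the face; lies on the kiln shelf. Either end may go first. Up to three tiles; one may be absent
- test_tile_2: flat rectangular glaze test tile, 62 x 45 x 6.5 mm, 35 g; origin at the centre of its underside, x along the 62 mm side, z normal to the face; lies on the kiln shelf. Either end may go first. Up to three tiles; one may be absent
- test_tile_3: flat rectangular glaze test tile, 62 x 45 x 6.5 mm, 35 g; origin at the centre of its underside, x along the 62 mm side, z normal to the face; lies on the kiln shelf. Either end may go first. Up to three tiles; one may be absent
- jar_iron: squat brown pigment jar with a white cap, 52 mm across, 52 mm tall, origin under its centre; bystander, leave it alone
- water_dropper: small pale green ceramic water dropper, 46 mm across, 38 mm tall, origin under its centre; bystander, leave it alone
There are look-alikes about, which are no part of the job. What is shaped like the test_tile_2 but brown is not meant.

How it is judged:
By the outcome, as a careful person would: the job done as asked, in the order asked, and still so for the second after the job is handed in, with the robot touching nothing.
Of test_tile_1, test_tile_2, test_tile_3 only 2 to 3 are there at a start; the rules pass over those that are not, and their reading is None.
At some moment in a run one of mug_a, mug_b may be knocked a few centimetres aside while the robot is not near it.
It also fails if it takes over 210 s, if anything falls off the work surface, if the arm or the gripper's body presses on something with over 40 N, if the wrist force passes 120 N, or if a joint passes its speed limit or range.

## Working session

There is one attempt and no reset: what is moved stays moved. The work goes in short steps, Python scripts to look and compute and a tool call to move; the robot and the scene stay as the last step left them, time stands still between calls to the robot, and variables do not carry over. Pictures are saved under pics/ and viewed, about 12 in all and at most 16, crops included, and the job is handed in when it is done.

Besides the shell and the picture viewer there is one more tool, called by a JSON object that holds its "method" and its "body". drive_tool: Moves the arm, as the interface text tells. Its arguments: {"type":"object","properties":{"rows":{"type":"array","items":{"type":"object","properties":{"offset":{"type":"array","items":{"type":"number"}},"spin":{"type":"number"},"jaw":{"type":"number"}}}},"force":{"type":"number"}},"required":["rows"]}

```bash
mkdir -p pics; ls
cat > h.py <<'E'
import numpy as np, cv2
from cell import manip, eyes, finder
def cam(n):
    c=eyes.camera(n); h=c["color"].shape[0]
    f=h/2/np.tan(np.radians(c["vfov"])/2)
    c["K"]=np.array([[f,0,c["cx"]],[0,f,c["cy"]],[0,0,1.]])
    c["R"]=cv2.Rodrigues(np.array(c["rvec"],float))[0]; c["t"]=np.array(c["tvec"],float).ravel(); c["D"]=np.array(c["D"],float)
    return c
def ray(c,uv):
    p=cv2.undistortPoints(np.array(uv,float).reshape(-1,1,2),c["K"],c["D"]).reshape(-1,2)
    return np.c_[p,np.ones(len(p))]
def at_z(c,uv,z):
    d=ray(c,uv)@c["R"]; o=-c["R"].T@c["t"]
    return o+d*((z-o[2])/d[:,2])[:,None]
def cloud(c):
    h,w=c["depth"].shape; u,v=np.meshgrid(np.arange(w),np.arange(h))
    r=ray(c,np.stack([u,v],-1).reshape(-1,2))*c["depth"].reshape(-1,1)
    return ((r-c["t"])@c["R"]).reshape(h,w,3)
def proj(c,P):
    return cv2.projectPoints(np.array(P,float).reshape(-1,1,3),np.array(c["rvec"],float),c["t"],c["K"],c["D"])[0].reshape(-1,2)
E
python3 - <<'E'
from h import *
for n in ["scene","side","wrist"]:
    c=cam(n); cv2.imwrite(f"pics/{n}0.png",c["color"]); P=cloud(c)
    print(n,(-c["R"].T@c["t"]).round(), c["D"].round(3))
    for t in ["mug_a","test_tile_1","tile_rack","keeper_knob","ware_board","kiln_shelf","jar_iron","water_dropper"]:
        for d in finder.find_in(n,t)[:5]:
            u,v=np.round(d["uv"]).astype(int); print(t,round(d["p"],2),u,v,P[min(v,419),min(u,559)].round())
E
```

```text
pics
scene [-23. 996. 725.] [0.008 0.    0.    0.    0.   ]
mug_a 0.6 313 194 [519.  87.  97.]
mug_a 0.58 271 190 [609. 166. 114.]
mug_a 0.48 369 188 [ 460. -169.   22.]
test_tile_1 0.5 219 224 [718. 269.   8.]
test_tile_1 0.45 297 189 [595.  56.  72.]
test_tile_1 0.37 288 184 [636.  44.  70.]
tile_rack 0.68 356 187 [461. -68.  71.]
tile_rack 0.49 310 169 [ 665. -126.   43.]
keeper_knob 0.42 368 187 [ 466. -174.   21.]
ware_board 0.72 358 185 [456. -70.  79.]
ware_board 0.55 275 256 [485. 311.  32.]
kiln_shelf 0.84 300 210 [498. 184. 101.]
jar_iron 0.82 311 168 [ 663. -129.   46.]
jar_iron 0.36 372 184 [ 430. -114.   72.]
water_dropper 0.66 288 171 [733. -94.  26.]
side [ 342. -681.  751.] [0.03 0.   0.   0.   0.  ]
mug_a 0.95 306 201 [625. 103. 129.]
mug_a 0.59 252 214 [487.  82. 131.]
test_tile_1 0.91 291 238 [574.  49.  66.]
test_tile_1 0.85 325 233 [660.  48.  65.]
test_tile_1 0.61 271 304 [ 478. -139.   72.]
test_tile_1 0.53 206 176 [416. 460.   4.]
tile_rack 0.74 267 308 [ 470. -136.   59.]
keeper_knob 0.58 271 307 [ 478. -137.   61.]
keeper_knob 0.52 253 304 [ 444. -121.   61.]
ware_board 0.71 232 196 [472. 297.  33.]
ware_board 0.68 304 203 [621. 106. 122.]
ware_board 0.4 272 306 [ 480. -137.   63.]
kiln_shelf 0.64 279 234 [551.  76.  60.]
kiln_shelf 0.61 272 308 [ 481. -136.   55.]
kiln_shelf 0.21 229 198 [462. 295.  29.]
jar_iron 0.64 268 308 [ 472. -136.   58.]
jar_iron 0.61 357 302 [ 659. -159.   49.]
water_dropper 0.74 379 290 [ 730. -123.   27.]
wrist [ 197. -518.  384.] [-0.071  0.     0.     0.     0.   ]
```

Run:
```python
from h import *
a=cv2.imread("pics/scene0.png");b=cv2.imread("pics/side0.png")
cv2.imwrite("pics/s0c.png",cv2.resize(a[120:320,180:420],None,fx=3.3,fy=3,interpolation=3)[:600,:800])
cv2.imwrite("pics/d0c.png",cv2.resize(b[130:350,150:416],None,fx=2.7,fy=2.7,interpolation=3))
```

```text
(no output)
```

View pics/s0c.png

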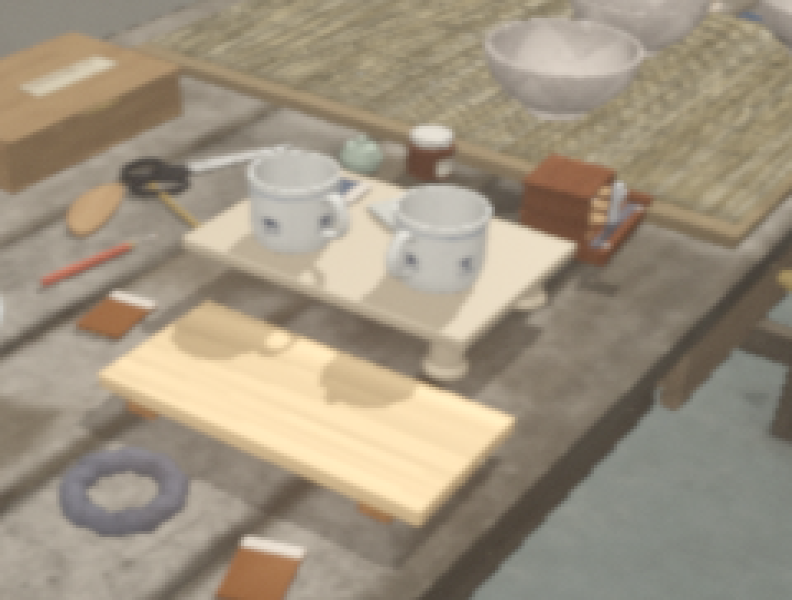

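View pics/d0c.png

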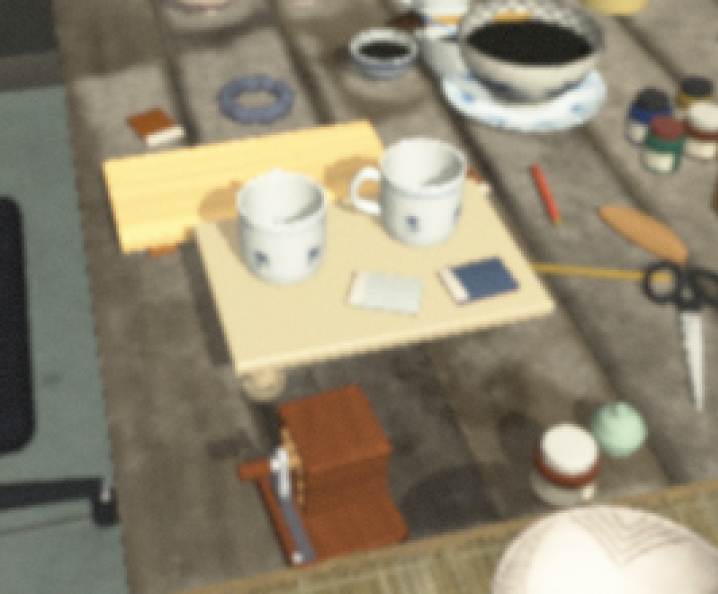

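The side view shows two tiles on the shelf: a pale one at (291,238) and a blue one at (325,233). Those are the real ones. The brown tile-shaped pieces lying on the table, for example at side (206,176), are the look-alikes. The mugs are at side (252,214) and (306,201). The rack is at side (270,305) with its mouth roughly towards -x.

```bash
cat >> h.py <<'E'
def rect(Q):
    r=cv2.minAreaRect(Q[:,:2].astype(np.float32)); return np.round(r[0],1),np.round(r[1],1),round(r[2],1)
def blobs(P,zlo,zhi,box,res=3):
    m=(P[...,2]>zlo)&(P[...,2]<zhi)&(P[...,0]>box[0])&(P[...,0]<box[1])&(P[...,1]>box[2])&(P[...,1]<box[3])
    n,l,s,_=cv2.connectedComponentsWithStats(m.astype(np.uint8))
    return [P[l==i] for i in range(1,n) if s[i][4]>25]
def circ(Q):
    x,y=Q[:,0],Q[:,1]; s=np.linalg.lstsq(np.c_[2*x,2*y,np.ones(len(x))],x*x+y*y,rcond=None)[0]
    return s[:2].round(1), round(np.sqrt(s[2]+s[0]**2+s[1]**2),1)
E
python3 - <<'E'
from h import *
s=manip.read_state(); print(s["eef_pos"],s["eef_rot"])
for n in ["scene","side"]:
    P=cloud(cam(n)); print(n)
    print("shelf",[ (rect(q),len(q),np.median(q[:,2])) for q in blobs(P,55,66,(350,750,-60,220))])
    print("board",[ (rect(q),len(q),np.median(q[:,2])) for q in blobs(P,24,36,(300,700,200,400))])
    print("mugtop",[ (circ(q),rect(q),len(q)) for q in blobs(P,122,142,(350,750,-50,230))])
    print("roof",[ (rect(q),len(q),np.median(q[:,2])) for q in blobs(P,74,83,(400,580,-200,-20))])
    print("base",[ (rect(q),len(q),np.median(q[:,2])) for q in blobs(P,14,25,(350,580,-220,-20))])
E
```

```text
[ 131.1393886  -534.12351672  302.62774552] [-3.14153512e+00 -1.18891211e-07  2.40789639e-01]
scene
shelf [((array([571.7,  98.4]), array([291.2, 209.6]), 1.6), 2125, np.float64(63.367345719327325))]
board [((array([504. , 300.5]), array([303.3, 143.4]), 1.9), 4255, np.float64(31.31875584055518))]
mugtop [((array([631.1, 139.7]), np.float64(39.6)), (array([628.5, 137.1]), array([93.4, 82.3]), 22.1), 292), ((array([499.5, 123. ]), np.float64(39.6)), (array([495. , 123.8]), array([77.5, 93. ]), 29.0), 312)]
roof [((array([490.1, -99. ]), array([69.1, 78.8]), 4.7), 276, np.float64(79.72470862214392))]
base [((array([ 433.3, -143.7]), array([201.7,  91.3]), 52.2), 338, np.float64(20.83741061127246))]
side
shelf [((array([573.4,  98.8]), array([290.4, 203. ]), 1.4), 4135, np.float64(61.55286435358244))]
board [((array([504.8, 299.2]), array([299.5, 146.2]), 2.3), 2356, np.float64(29.62385395481568)), ((array([618.8, 252.7]), array([36. , 22.7]), 73.9), 48, np.float64(29.53135286321043))]
mugtop [((array([634.2, 140.1]), np.float64(39.1)), (array([635.3, 141. ]), array([81.9, 83.5]), 36.2), 323), ((array([499.2, 118.7]), np.float64(38.5)), (array([499.9, 118.6]), array([82.2, 80.8]), 41.0), 327)]
roof [((array([ 492.1, -100.5]), array([70.1, 74.4]), 6.1), 875, np.float64(76.97357599960117))]
base [((array([ 465. , -149.1]), array([229.8, 141.7]), 0.0), 2590, np.float64(19.106623066107897))]
```

{"method": "drive_tool", "body": {"rows": [{"offset":[0,0,-40],"spin":6.9,"jaw":94},{"offset":[0,0,-40],"spin":6.9,"jaw":94},{"offset":[25,-40,-2],"spin":0,"jaw":94},{"offset":[25,-40,-2],"spin":0,"jaw":94},{"offset":[25,-40,-2],"spin":0,"jaw":94},{"offset":[25,-40,-2],"spin":0,"jaw":94},{"offset":[25,-40,-2],"spin":0,"jaw":94},{"offset":[25,-40,-2],"spin":0,"jaw":94},{"offset":[25,-40,-2],"spin":0,"jaw":94},{"offset":[25,-40,-2],"spin":0,"jaw":94},{"offset":[25,-40,-2],"spin":0,"jaw":94},{"offset":[25,-40,-2],"spin":0,"jaw":94},{"offset":[25,-40,-2],"spin":0,"jaw":94},{"offset":[25,-40,-2],"spin":0,"jaw":94},{"offset":[25,-40,-2],"spin":0,"jaw":94},{"offset":[25,-40,-2],"spin":0,"jaw":94},{"offset":[0,0,0],"spin":0,"jaw":94},{"offset":[0,0,0],"spin":0,"jaw":94}]}}

```text
clock: 3.25
eef_pos: [481.3, 26.4, 410.3]
eef_rot: [3.141, 0.001, 0.002]
wrist_force: [-0.8, -0.6, 0.4]
finger_gap: 94.5
```

Run:
```python
from h import *
c=cam("wrist"); cv2.imwrite("pics/w1.png",c["color"]); P=cloud(c)
print((-c["R"].T@c["t"]).round(),c["R"].round(2))
print("mugtop",[ (circ(q),rect(q),len(q)) for q in blobs(P,120,145,(350,750,-50,230))])
print("tile?",[ (rect(q),len(q),np.median(q[:,2])) for q in blobs(P,66.5,75,(420,720,0,200))])
for t in ["mug_a","test_tile_1","tile_rack","keeper_knob"]:
        for d in finder.find_in("wrist",t)[:5]:
            u,v=np.round(d["uv"]).astype(int); print(t,round(d["p"],2),u,v,P[min(v,419),min(u,559)].round())
```

```text
[549.  26. 492.] [[ 0.   -1.   -0.  ]
 [-0.97 -0.    0.24]
 [-0.24 -0.   -0.97]]
mugtop [((array([630.8, 140.6]), np.float64(39.2)), (array([630.7, 136.9]), array([91.1, 79.7]), 25.3), 1528), ((array([501. , 121.5]), np.float64(39.0)), (array([503.8, 122.8]), array([90.7, 79.2]), 47.8), 1323)]
tile? [((array([661.4,  47. ]), array([57.3, 45.4]), 5.8), 1943, np.float64(68.01837762037749)), ((array([642.5, 147.3]), array([50.7, 66.7]), 56.6), 2131, np.float64(68.449878165426)), ((array([578.6,  51.4]), array([45.4, 62.8]), 65.0), 2002, np.float64(68.00811918960567)), ((array([497.9, 123.1]), array([66.3, 57.6]), 25.6), 2061, np.float64(68.51402696927384))]
mug_a 0.72 193 169 [497. 133.  68.]
mug_a 0.64 169 43 [642. 154.  69.]
test_tile_1 0.79 262 25 [661.  47.  67.]
test_tile_1 0.75 86 3 [710. 283.   5.]
test_tile_1 0.72 6 220 [413. 444.   6.]
test_tile_1 0.71 258 98 [580.  53.  68.]
tile_rack 0.7 386 176 [ 490. -102.   77.]
tile_rack 0.56 418 26 [ 667. -137.   51.]
keeper_knob 0.9 389 214 [ 440. -112.   66.]
```

View pics/w1.png

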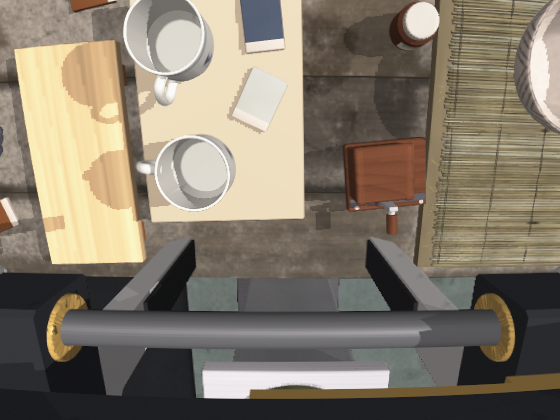

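The wrist view shows both mugs and the handles clearly: mug 1 is at (193,170) with its handle at (145,168), and mug 2 is at (167,40) with its handle at (165,90). There are only two tiles on the shelf, blue at (262,25) and pale at (260,98). The rack is at (386,175) and the knob at (391,215).

```bash
cat >> h.py <<'E'
def handle(P,cen,zlo,zhi):
    d=P[...,:2]-np.array(cen); r=np.hypot(d[...,0],d[...,1])
    m=(P[...,2]>zlo)&(P[...,2]<zhi)&(r>46)&(r<72)
    Q=P[m]; e=(Q[:,:2]-cen).mean(0); e/=np.linalg.norm(e)
    return len(Q),Q.mean(0).round(1),round(np.degrees(np.arctan2(e[1],e[0])),1),(np.array(cen)+55.5*e).round(1)
E
python3 - <<'E'
from h import *
c=cam("wrist"); P=cloud(c)
for cen in [(501,121.5),(631.5,140.5)]: print(handle(P,cen,95,140))
m=[q for q in blobs(P,72,84,(400,580,-200,-30))]; print("roof",[(rect(q),len(q),np.median(q[:,2])) for q in m])
m=[q for q in blobs(P,14,25,(400,580,-200,-30))]; print("base",[(rect(q),len(q),np.median(q[:,2])) for q in m])
m=[q for q in blobs(P,55,78,(400,453,-200,-30))]; print("knob",[(rect(q),len(q),np.median(q[:,2])) for q in m])
cv2.imwrite("pics/w2c.png",cv2.resize(c["color"][120:250,320:450],None,fx=4.5,fy=4.5,interpolation=3))
E
```

```text
(130, array([506.3, 175.2, 120.5]), np.float64(84.4), array([506.4, 176.7]))
(214, array([578.2, 149.7, 118.8]), np.float64(170.2), array([576.8, 149.9]))
roof [((array([492.7, -99.4]), array([70.2, 73.6]), 6.0), 3341, np.float64(77.24835219253069)), ((array([ 448.6, -114.6]), array([ 6.4, 11.2]), 15.0), 44, np.float64(73.22787150590213))]
base [((array([ 489.9, -129.9]), array([180. , 140.2]), 0.1), 3779, np.float64(18.36698342923688))]
knob [((array([ 433.1, -115.7]), array([37.9, 13.8]), 7.7), 334, np.float64(68.85826349726531))]
```

View pics/w2c.png

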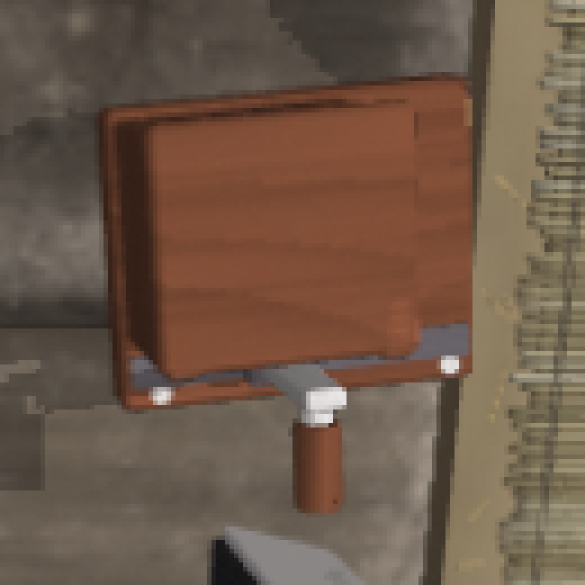

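{"method": "drive_tool", "body": {"rows": [{"offset":[0,0,12],"spin":-8.44,"jaw":50},{"offset":[0,0,12],"spin":-8.44,"jaw":50},{"offset":[0,0,12],"spin":-8.44,"jaw":50},{"offset":[0,0,12],"spin":-8.44,"jaw":50},{"offset":[0,0,12],"spin":-8.44,"jaw":50},{"offset":[0,0,12],"spin":-8.44,"jaw":50},{"offset":[0,0,12],"spin":-8.44,"jaw":50},{"offset":[0,0,12],"spin":-8.44,"jaw":50},{"offset":[0,0,12],"spin":-8.44,"jaw":50},{"offset":[0,0,12],"spin":-8.44,"jaw":50},{"offset":[38,2.6,0],"spin":0,"jaw":50},{"offset":[38,2.6,0],"spin":0,"jaw":50},{"offset":[38,2.6,0],"spin":0,"jaw":50},{"offset":[38,2.6,0],"spin":0,"jaw":50},{"offset":[0,0,0],"spin":0,"jaw":50},{"offset":[0,0,0],"spin":0,"jaw":50}]}}

```text
clock: 5.15
eef_pos: [506.3, 176.0, 290.5]
eef_rot: [-3.141, 0.0, 1.474]
wrist_force: [-0.2, -1.0, -0.4]
finger_gap: 49.9
```

```bash
cat >> h.py <<'E'
def to(x,y,z,yawdeg):
    "tool-frame deltas: spin first, then shift"
    s=manip.read_state(); p=np.array(s["eef_pos"]); yaw=s["eef_rot"][2]; a=np.radians(yawdeg)
    d=np.array([x,y,z])-p
    print("TCP",p.round(1),"yaw",round(np.degrees(yaw),2),"gap",round(s["finger_gap"],1),"F",np.round(s["wrist_force"],1))
    print("spin",round(np.degrees(yaw)-yawdeg,2),"then offset",[round(np.cos(a)*d[0]+np.sin(a)*d[1],1),round(np.sin(a)*d[0]-np.cos(a)*d[1],1),round(-d[2],1)])
E
python3 - <<'E'
from h import *
to(506.4,176.7,190,84.4)
P=cloud(cam("scene"))
for q in blobs(P,122,142,(350,750,-50,230)): print(circ(q),len(q))
E
```

```text
TCP [506.3 176.  290.5] yaw 84.43 gap 49.9 F [-0.2 -1.  -0.4]
spin 0.03 then offset [np.float64(0.7), np.float64(0.0), np.float64(100.5)]
(array([631.7, 140.1]), np.float64(39.6)) 297
(array([499.7, 123.1]), np.float64(39.8)) 314
```

{"method": "drive_tool", "body": {"rows": [{"offset":[0.5,0,25],"spin":0,"jaw":50},{"offset":[0,0,25],"spin":0,"jaw":50},{"offset":[0,0,25],"spin":0,"jaw":50},{"offset":[0,0,15],"spin":0,"jaw":50},{"offset":[0,0,10],"spin":0,"jaw":50},{"offset":[0,0,0],"spin":0,"jaw":30},{"offset":[0,0,0],"spin":0,"jaw":10},{"offset":[0,0,0],"spin":0,"jaw":4},{"offset":[0,0,0],"spin":0,"jaw":4},{"offset":[0,0,0],"spin":0,"jaw":4},{"offset":[0,0,0],"spin":0,"jaw":4},{"offset":[0,0,0],"spin":0,"jaw":4},{"offset":[0,0,0],"spin":0,"jaw":4}], "force": 35}}

```text
clock: 6.5
eef_pos: [506.5, 176.7, 191.0]
eef_rot: [3.141, -0.0, 1.473]
wrist_force: [0.3, 0.7, 5.9]
finger_gap: 11.6
```

{"method": "drive_tool", "body": {"rows": [{"offset":[0,0,-5],"spin":0,"jaw":4},{"offset":[0,0,-10],"spin":0,"jaw":4},{"offset":[0,0,-15],"spin":0,"jaw":4},{"offset":[0,0,-10],"spin":0,"jaw":4},{"offset":[0,0,0],"spin":0,"jaw":4},{"offset":[10,-5.1,0],"spin":0,"jaw":4},{"offset":[20,-10.4,0],"spin":0,"jaw":4},{"offset":[25,-12.9,0],"spin":0,"jaw":4},{"offset":[25,-12.9,0],"spin":0,"jaw":4},{"offset":[25,-12.9,0],"spin":0,"jaw":4},{"offset":[25,-12.9,0],"spin":0,"jaw":4},{"offset":[20,-10.4,0],"spin":0,"jaw":4},{"offset":[14,-7,0],"spin":0,"jaw":4},{"offset":[7,-3.6,0],"spin":0,"jaw":4},{"offset":[0,0,0],"spin":0,"jaw":4},{"offset":[0,0,0],"spin":0,"jaw":4}]}}

```text
clock: 8.1
eef_pos: [435.7, 354.9, 230.5]
eef_rot: [-3.141, 0.0, 1.473]
wrist_force: [0.6, -0.5, -2.9]
finger_gap: 11.6
```

Run:
```python
from h import *
s=manip.read_state(); print(s["eef_pos"],s["finger_gap"],s["wrist_force"])
c=cam("side"); P=cloud(c)
for q in blobs(P,122,190,(350,700,-50,400)): print(circ(q),len(q),np.percentile(q[:,2],[5,50,95]).round())
im=c["color"][110:290,150:390].copy(); cv2.imwrite("pics/d3.png",cv2.resize(im,None,fx=3,fy=3,interpolation=3))
```

```text
[435.66433523 354.90725824 230.47663417] 11.61843939321463 [ 0.62223454 -0.50584301 -2.87841785]
(array([429.6, 298.3]), np.float64(39.5)) 939 [128. 155. 175.]
(array([633.6, 140.2]), np.float64(39.2)) 332 [123. 129. 135.]
```

View pics/d3.png

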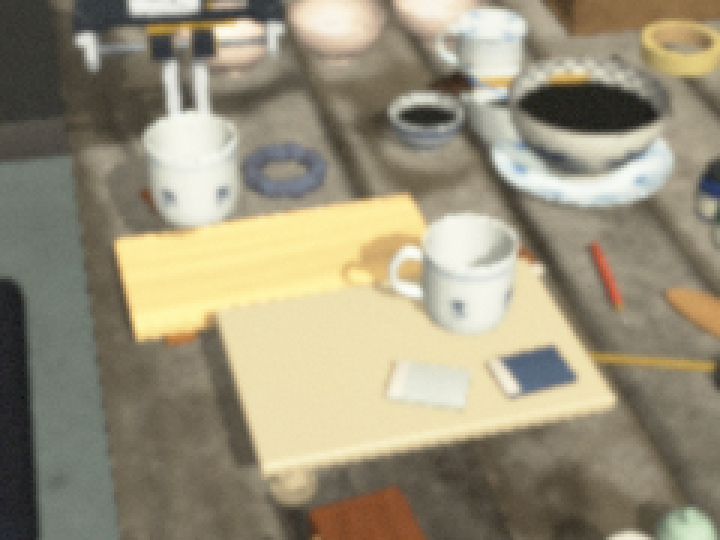

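The mug hangs level from the gripper over the board, and there is no third tile where it stood.

{"method": "drive_tool", "body": {"rows": [{"offset":[0,0,15],"spin":0,"jaw":4},{"offset":[0,0,20],"spin":0,"jaw":4},{"offset":[0,0,18],"spin":0,"jaw":4},{"offset":[0,0,10],"spin":0,"jaw":4},{"offset":[0,0,5],"spin":0,"jaw":4},{"offset":[0,0,1.5],"spin":0,"jaw":4},{"offset":[0,0,0],"spin":0,"jaw":4},{"offset":[0,0,0],"spin":0,"jaw":4}]}}

```text
clock: 8.95
eef_pos: [435.7, 355.5, 161.9]
eef_rot: [3.141, -0.001, 1.473]
wrist_force: [-0.0, -0.9, -2.4]
finger_gap: 11.2
```

{"method": "drive_tool", "body": {"rows": [{"offset":[0,0,1],"spin":0,"jaw":4},{"offset":[0,0,0.8],"spin":0,"jaw":4},{"offset":[0,0,0.7],"spin":0,"jaw":4},{"offset":[0,0,0],"spin":0,"jaw":4},{"offset":[0,0,0],"spin":0,"jaw":4}]}}

```text
clock: 9.45
eef_pos: [435.6, 355.6, 159.1]
eef_rot: [3.141, -0.001, 1.473]
wrist_force: [-1.0, 0.1, 3.5]
finger_gap: 11.5
```

{"method": "drive_tool", "body": {"rows": [{"offset":[0,0,0],"spin":0,"jaw":36},{"offset":[0,0,0],"spin":0,"jaw":36},{"offset":[0,0,0],"spin":0,"jaw":36},{"offset":[0,0,0],"spin":0,"jaw":36},{"offset":[0,0,-20],"spin":0,"jaw":36},{"offset":[0,0,-40],"spin":0,"jaw":36},{"offset":[0,0,-40],"spin":0,"jaw":36},{"offset":[0,0,-40],"spin":8.55,"jaw":50},{"offset":[0,0,0],"spin":8.55,"jaw":50},{"offset":[0,0,0],"spin":8.55,"jaw":50},{"offset":[0,0,0],"spin":8.55,"jaw":50},{"offset":[0,0,0],"spin":8.55,"jaw":50},{"offset":[0,0,0],"spin":8.55,"jaw":50},{"offset":[0,0,0],"spin":8.55,"jaw":50},{"offset":[0,0,0],"spin":8.55,"jaw":50},{"offset":[0,0,0],"spin":8.55,"jaw":50},{"offset":[0,0,0],"spin":8.55,"jaw":50},{"offset":[0,0,0],"spin":8.55,"jaw":50},{"offset":[0,0,0],"spin":0,"jaw":50}]}}

```text
clock: 11.35
eef_pos: [435.4, 355.4, 298.6]
eef_rot: [3.142, 0.0, -0.171]
wrist_force: [-0.4, 0.5, 0.1]
finger_gap: 50.1
```

Run:
```python
from h import *
to(576.8,149.9,290,-9.8)
for n in ["scene","side"]:
    c=cam(n); P=cloud(c)
    for q in blobs(P,122,142,(350,750,-50,230)): print("shelf mug",circ(q),len(q), handle(P,(631.5,140.5),95,140))
    for q in blobs(P,92,110,(350,750,235,400)): print("board mug",circ(q),len(q))
```

```text
TCP [435.4 355.4 298.6] yaw -9.8 gap 50.1 F [-0.4  0.5  0.1]
spin -0.0 then offset [np.float64(174.3), np.float64(178.4), np.float64(8.6)]
board mug (array([428.5, 301.1]), np.float64(39.5)) 338
shelf mug (array([633.4, 140. ]), np.float64(39.3)) 326 (41, array([576.6, 149.1, 114.8]), np.float64(171.1), array([576.7, 149.1]))
board mug (array([429.1, 297.2]), np.float64(38.2)) 223
```

{"method": "drive_tool", "body": {"rows": [{"offset":[29,29.7,0],"spin":0,"jaw":50},{"offset":[29,29.7,0],"spin":0,"jaw":50},{"offset":[29,29.7,0],"spin":0,"jaw":50},{"offset":[29,29.7,0],"spin":0,"jaw":50},{"offset":[29,29.7,0],"spin":0,"jaw":50},{"offset":[29.3,29.7,0],"spin":0,"jaw":50},{"offset":[0,0,28],"spin":0,"jaw":50},{"offset":[0,0,28],"spin":0,"jaw":50},{"offset":[0,0,28],"spin":0,"jaw":50},{"offset":[0,0,16],"spin":0,"jaw":50},{"offset":[0,0,8],"spin":0,"jaw":50},{"offset":[0,0,0],"spin":0,"jaw":30},{"offset":[0,0,0],"spin":0,"jaw":10},{"offset":[0,0,0],"spin":0,"jaw":4},{"offset":[0,0,0],"spin":0,"jaw":4},{"offset":[0,0,0],"spin":0,"jaw":4},{"offset":[0,0,0],"spin":0,"jaw":4},{"offset":[0,0,0],"spin":0,"jaw":4},{"offset":[0,0,0],"spin":0,"jaw":4}], "force": 35}}

```text
clock: 13.35
eef_pos: [577.5, 150.6, 191.1]
eef_rot: [-3.141, -0.0, -0.168]
wrist_force: [-2.2, -0.1, 5.7]
finger_gap: 11.3
```

{"method": "drive_tool", "body": {"rows": [{"offset":[0,0,-5],"spin":0,"jaw":4},{"offset":[0,0,-10],"spin":0,"jaw":4},{"offset":[0,0,-15],"spin":0,"jaw":4},{"offset":[0,0,-10],"spin":0,"jaw":4},{"offset":[0,0,0],"spin":0,"jaw":4},{"offset":[-5,-9.4,0],"spin":0,"jaw":4},{"offset":[-10,-19,0],"spin":0,"jaw":4},{"offset":[-13,-25,0],"spin":0,"jaw":4},{"offset":[-13,-25,0],"spin":0,"jaw":4},{"offset":[-13,-25,0],"spin":0,"jaw":4},{"offset":[-11.8,-22,0],"spin":0,"jaw":4},{"offset":[-8,-15,0],"spin":0,"jaw":4},{"offset":[-5,-9,0],"spin":0,"jaw":4},{"offset":[0,0,0],"spin":0,"jaw":4},{"offset":[0,0,0],"spin":0,"jaw":4}]}}

```text
clock: 14.85
eef_pos: [525.0, 310.5, 230.5]
eef_rot: [3.141, 0.0, -0.169]
wrist_force: [0.3, 0.3, -3.5]
finger_gap: 11.2
```

Run:
```python
from h import *
s=manip.read_state(); print(s["eef_pos"],s["finger_gap"],s["wrist_force"])
for n in ["side","scene"]:
    P=cloud(cam(n))
    for q in blobs(P,90,180,(350,700,230,400)): print(circ(q),len(q),np.percentile(q[:,2],[5,50,95]).round())
```

```text
[524.95983051 310.46809495 230.4811478 ] 11.160715188814331 [ 0.25427591  0.29306347 -3.50874094]
(array([575.6, 300.4]), np.float64(40.6)) 1043 [111. 150. 173.]
(array([429.1, 297.1]), np.float64(38.4)) 259 [ 91.  97. 104.]
(array([565.8, 293. ]), np.float64(45.0)) 928 [111. 149. 176.]
(array([428.9, 301.8]), np.float64(39.7)) 384 [ 91.  98. 105.]
```

{"method": "drive_tool", "body": {"rows": [{"offset":[0,0,15],"spin":0,"jaw":4},{"offset":[0,0,20],"spin":0,"jaw":4},{"offset":[0,0,18],"spin":0,"jaw":4},{"offset":[0,0,10],"spin":0,"jaw":4},{"offset":[0,0,5],"spin":0,"jaw":4},{"offset":[0,0,2],"spin":0,"jaw":4},{"offset":[0,0,1],"spin":0,"jaw":4},{"offset":[0,0,0.5],"spin":0,"jaw":4},{"offset":[0,0,0.3],"spin":0,"jaw":4},{"offset":[0,0,0],"spin":0,"jaw":4},{"offset":[0,0,0],"spin":0,"jaw":4}]}}

```text
clock: 16.05
eef_pos: [524.8, 311.1, 159.2]
eef_rot: [-3.141, -0.0, -0.168]
wrist_force: [-0.6, -0.0, -1.0]
finger_gap: 11.1
```

{"method": "drive_tool", "body": {"rows": [{"offset":[0,0,0.5],"spin":0,"jaw":4},{"offset":[0,0,0],"spin":0,"jaw":4},{"offset":[0,0,0],"spin":0,"jaw":36},{"offset":[0,0,0],"spin":0,"jaw":36},{"offset":[0,0,0],"spin":0,"jaw":36},{"offset":[0,0,0],"spin":0,"jaw":36},{"offset":[0,0,-20],"spin":0,"jaw":36},{"offset":[0,0,-45],"spin":0,"jaw":36},{"offset":[0,0,-45],"spin":0,"jaw":36},{"offset":[0,0,-40],"spin":-7.8,"jaw":36},{"offset":[0,0,-20],"spin":-7.9,"jaw":36},{"offset":[-24,39,0],"spin":0,"jaw":36},{"offset":[-24,39,0],"spin":0,"jaw":36},{"offset":[-24,39,0],"spin":0,"jaw":36},{"offset":[-24,39,0],"spin":0,"jaw":36},{"offset":[-24,39,0],"spin":0,"jaw":36},{"offset":[-24,39,0],"spin":0,"jaw":36},{"offset":[-24,39,0],"spin":0,"jaw":36},{"offset":[-24,39,0],"spin":0,"jaw":36},{"offset":[0,0,0],"spin":0,"jaw":36}]}}

```text
clock: 18.05
eef_pos: [365.1, -22.7, 328.7]
eef_rot: [3.141, -0.001, 0.101]
wrist_force: [-0.2, 1.0, 0.3]
finger_gap: 36.1
```

Run:
```python
from h import *
to(335,-110,330,6)
for n in ["scene","side"]:
    P=cloud(cam(n))
    for q in blobs(P,92,110,(350,750,235,400)): print("board mug",circ(q),len(q),q[:,2].max().round())
```

```text
TCP [365.1 -22.7 328.7] yaw 5.76 gap 36.1 F [-0.2  1.   0.3]
spin -0.24 then offset [np.float64(-39.1), np.float64(83.7), np.float64(-1.3)]
board mug (array([579.5, 300.2]), np.float64(39.5)) 306 107.0
board mug (array([428.6, 301.3]), np.float64(39.5)) 346 108.0
board mug (array([581.2, 300.3]), np.float64(39.2)) 230 105.0
board mug (array([431.2, 296.2]), np.float64(36.4)) 50 105.0
```

Both mugs are standing on the board. Next I look at the rack front from close up.

{"method": "drive_tool", "body": {"rows": [{"offset":[-13,28,0],"spin":-0.24,"jaw":36},{"offset":[-13,28,0],"spin":0,"jaw":36},{"offset":[-13,28,0],"spin":0,"jaw":36},{"offset":[0,0,0],"spin":0,"jaw":36},{"offset":[0,0,0],"spin":0,"jaw":36}]}}

```text
clock: 18.65
eef_pos: [337.6, -106.6, 328.3]
eef_rot: [-3.141, 0.0, 0.11]
wrist_force: [-0.4, -0.1, 0.5]
finger_gap: 36.1
```

Run:
```python
from h import *
s=manip.read_state(); print(s["eef_pos"],s["eef_rot"])
c=cam("wrist"); P=cloud(c); cv2.imwrite("pics/w4.png",c["color"][:260])
for nm,z,b in [("roof",(74.5,82),(452,580,-200,-30)),("base",(16,24),(400,580,-200,-30)),("knob/bar",(60,82),(395,453,-200,-30))]:
    for q in blobs(P,*z,b): print(nm,rect(q),len(q),np.median(q[:,2]).round(1))
np.save("P4.npy",P)
```

```text
[ 337.5696747  -106.64227477  328.29884713] [-3.14125660e+00  5.19651858e-05  1.09819745e-01]
roof (array([ 486. , -100.4]), array([57.9, 73.3]), 6.3) 5453 77.4
base (array([ 473.2, -160.9]), array([146.6,  78.1]), 0.2) 5515 18.8
base (array([449.2, -93.9]), array([31.2, 53.3]), 6.6) 1104 19.8
knob/bar (array([ 433.1, -116.9]), array([38.3, 13.5]), 4.4) 553 69.5
```

View pics/w4.png

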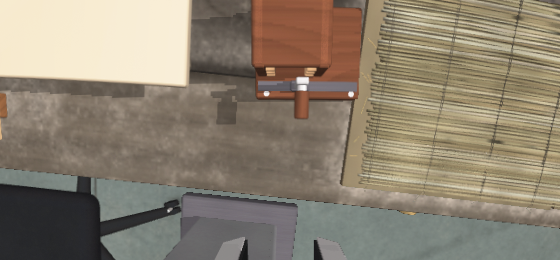

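```bash
cat > e.py <<'E'
from h import *
def edges(P,z=(73.5,82),xr=(455,515),yaw0=6.2):
    m=(P[...,2]>z[0])&(P[...,2]<z[1])&(P[...,0]>xr[0])&(P[...,0]<xr[1]+30)&(abs(P[...,1]+100)<60)
    Q=P[m][:,:2]; a=np.radians(yaw0); R=np.array([[np.cos(a),np.sin(a)],[-np.sin(a),np.cos(a)]]); L=Q@R.T
    X,lo,hi=[],[],[]
    x0=np.percentile(L[:,0],1)
    for x in np.arange(x0+3,L[:,0].max()-4,3):
        s=L[abs(L[:,0]-x)<1.5,1]
        if len(s)>15: X.append(x);lo.append(np.percentile(s,1));hi.append(np.percentile(s,99))
    a1=np.polyfit(X,lo,1);a2=np.polyfit(X,hi,1)
    print("slopes deg",np.degrees(np.arctan([a1[0],a2[0]])).round(2),"width",np.mean(np.array(hi)-lo).round(1))
    yc=(np.median(lo)+np.median(hi))/2; Y,fr=[],[]
    for y in np.arange(yc-28,yc+29,4):
        s=L[abs(L[:,1]-y)<2,0]; Y.append(y); fr.append(np.percentile(s,1))
    a3=np.polyfit(Y,fr,1); print("front slope deg",np.degrees(-np.arctan(a3[0])).round(2),"front x",np.median(fr).round(1),"yc",yc.round(1))
    p=R.T@np.array([np.median(fr),yc]); print("front centre world",p.round(1)); return L
if __name__=="__main__":
    P=np.load("P4.npy"); edges(P)
    m=(P[...,2]>60)&(P[...,2]<74)&(P[...,0]>400)&(P[...,0]<453)&(abs(P[...,1]+115)<30); Q=P[m]
    for x in range(412,454,4):
        s=Q[abs(Q[:,0]-x)<2]
        if len(s)>4: print(x,s[:,1].min().round(1),s[:,1].max().round(1),s[:,2].max().round(1),len(s))
E
python3 e.py
```

```text
slopes deg [-0.15 -1.3 ] width 71.1
front slope deg -0.71 front x 444.5 yc -152.3
front centre world [ 458.4 -103.4]
416 -125.0 -111.4 71.3 58
420 -124.5 -111.7 71.3 63
424 -124.2 -111.2 71.8 61
428 -123.5 -110.8 71.2 59
432 -123.0 -110.2 71.5 64
436 -123.5 -109.8 71.8 64
440 -123.2 -110.6 70.7 43
444 -119.9 -109.5 74.0 57
448 -120.6 -109.1 74.0 48
452 -119.0 -109.9 73.9 21
```

The rack is square to about yaw 6°, and the knob, at pixel (301,103), measures (427,-117,64). Now I pinch it.

{"method": "drive_tool", "body": {"rows": [{"offset":[29.2,6.8,20],"spin":0,"jaw":36},{"offset":[29.2,6.8,30],"spin":0,"jaw":36},{"offset":[29.3,6.7,30],"spin":0,"jaw":36},{"offset":[0,0,40],"spin":0,"jaw":36},{"offset":[0,0,36],"spin":0,"jaw":36},{"offset":[0,0,20],"spin":0,"jaw":36},{"offset":[0,0,10],"spin":0,"jaw":36},{"offset":[0,0,0],"spin":0,"jaw":36},{"offset":[0,0,0],"spin":0,"jaw":20},{"offset":[0,0,0],"spin":0,"jaw":8},{"offset":[0,0,0],"spin":0,"jaw":8},{"offset":[0,0,0],"spin":0,"jaw":8},{"offset":[0,0,0],"spin":0,"jaw":8},{"offset":[0,0,0],"spin":0,"jaw":8}], "force": 12}}

```text
clock: 20.1
eef_pos: [426.8, -117.9, 143.1]
eef_rot: [3.141, -0.001, 0.11]
wrist_force: [-0.3, 1.7, 7.2]
finger_gap: 13.4
```

{"method": "drive_tool", "body": {"rows": [{"offset":[0,5,0],"spin":0,"jaw":8},{"offset":[0,8,0],"spin":0,"jaw":8},{"offset":[0,8,0],"spin":0,"jaw":8},{"offset":[0,8,0],"spin":0,"jaw":8},{"offset":[0,8,0],"spin":0,"jaw":8},{"offset":[0,8,0],"spin":0,"jaw":8},{"offset":[0,6,0],"spin":0,"jaw":8},{"offset":[0,3,0],"spin":0,"jaw":8},{"offset":[0,1,0],"spin":0,"jaw":8},{"offset":[0,0,0],"spin":0,"jaw":8},{"offset":[0,0,0],"spin":0,"jaw":8}]}}

```text
clock: 21.2
eef_pos: [432.4, -171.0, 143.0]
eef_rot: [-3.138, 0.0, 0.109]
wrist_force: [-2.5, 19.0, 14.4]
finger_gap: 13.4
```

{"method": "drive_tool", "body": {"rows": [{"offset":[0,-1.5,0],"spin":0,"jaw":8},{"offset":[0,0,0],"spin":0,"jaw":36},{"offset":[0,0,0],"spin":0,"jaw":36},{"offset":[0,0,0],"spin":0,"jaw":36},{"offset":[0,0,-30],"spin":0,"jaw":36},{"offset":[-12,-18,-40],"spin":0,"jaw":36},{"offset":[-15,-20,-20],"spin":0,"jaw":36},{"offset":[-15,-20,0],"spin":0,"jaw":60},{"offset":[0,0,0],"spin":0,"jaw":60},{"offset":[0,0,0],"spin":0,"jaw":60}]}}

```text
clock: 22.2
eef_pos: [384.3, -118.0, 232.6]
eef_rot: [3.141, -0.001, 0.11]
wrist_force: [-0.9, -0.4, -0.5]
finger_gap: 56.6
```

Run:
```python
from h import *
from e import edges
to(578.6,51.4,220,-25)
c=cam("wrist"); P=cloud(c); np.save("P5.npy",P); cv2.imwrite("pics/w5.png",c["color"])
edges(P); edges(P,xr=(455,500))
for y0,b in [("bar",(400,470,-200,-140))]:
    for q in blobs(P,60,80,b): print(y0,rect(q),len(q))
for cen in []: pass
```

```text
TCP [ 384.3 -118.   232.6] yaw 6.31 gap 56.6 F [-0.9 -0.4 -0.5]
spin 31.31 then offset [np.float64(104.5), np.float64(-235.7), np.float64(12.6)]
slopes deg [-0.84 -0.21] width 70.4
front slope deg -0.34 front x 445.3 yc -152.6
front centre world [ 459.2 -103.6]
slopes deg [-0.84 -0.21] width 70.4
front slope deg -0.34 front x 445.3 yc -152.6
front centre world [ 459.2 -103.6]
bar (array([ 438.1, -169.4]), array([37.4, 13.5]), 7.0) 983
```

View pics/w5.png

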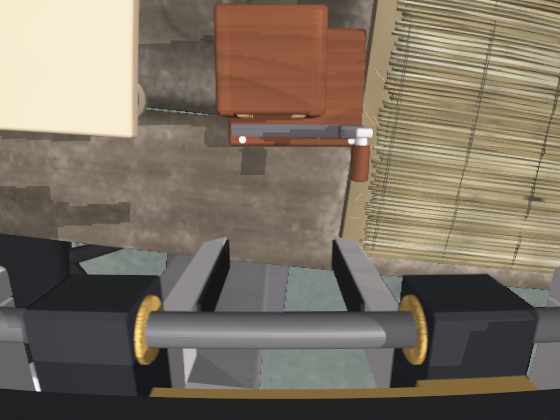

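The keeper is at its open stop: the bar is at pixel (360,133), clear of the slots. Next is the pale tile.

{"method": "drive_tool", "body": {"rows": [{"offset":[0,0,0],"spin":7.83,"jaw":65},{"offset":[0,0,0],"spin":7.83,"jaw":65},{"offset":[0,0,0],"spin":7.83,"jaw":65},{"offset":[0,0,0],"spin":7.82,"jaw":65},{"offset":[13.2,-39.3,0],"spin":0,"jaw":65},{"offset":[13.2,-39.3,0],"spin":0,"jaw":65},{"offset":[13.2,-39.3,0],"spin":0,"jaw":65},{"offset":[13.2,-39.3,0],"spin":0,"jaw":65},{"offset":[13.2,-39.3,0],"spin":0,"jaw":65},{"offset":[13.2,-39.3,0],"spin":0,"jaw":65},{"offset":[0,0,0],"spin":0,"jaw":65},{"offset":[0,0,0],"spin":0,"jaw":65}]}}

```text
clock: 23.45
eef_pos: [556.0, 62.2, 231.1]
eef_rot: [3.141, 0.002, -0.436]
wrist_force: [-0.4, -0.3, -0.8]
finger_gap: 65.1
```

Run:
```python
from h import *
c=cam("wrist"); P=cloud(c); cv2.imwrite("pics/w6.png",c["color"])
for q in blobs(P,66,75,(420,730,0,200)): print("tile",rect(q),len(q),np.median(q[:,2]).round(1))
print(P[...,2][(abs(P[...,0]-620)<15)&(abs(P[...,1]-60)<30)].mean())
to(555.9,62.0,160,-25)
```

```text
tile (array([664.3,  47.3]), array([62.8, 45.5]), 6.2) 6445 68.0
tile (array([578.8,  51.2]), array([45. , 62.8]), 64.7) 5364 68.0
125.6298759470215
TCP [555.6  61.6 231.5] yaw -25.04 gap 65.1 F [0.8 0.5 0.2]
spin -0.04 then offset [np.float64(0.1), np.float64(-0.5), np.float64(71.5)]
```

View pics/w6.png

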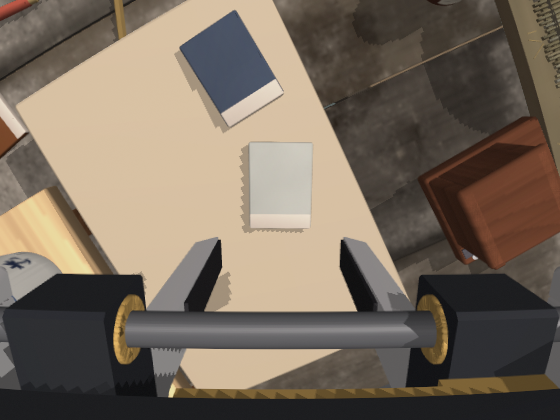

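The pale tile at (280,185) is centred and square between the jaws, and the blue one is at (232,68). Both are clear test tiles on the shelf.

{"method": "drive_tool", "body": {"rows": [{"offset":[0,0,30],"spin":0,"jaw":65},{"offset":[0,0,25],"spin":0,"jaw":65},{"offset":[0,0,10],"spin":0,"jaw":65},{"offset":[0,0,4],"spin":0,"jaw":65},{"offset":[0,0,1.5],"spin":0,"jaw":65},{"offset":[0,0,0],"spin":0,"jaw":65},{"offset":[0,0,0],"spin":0,"jaw":65}], "force": 30}}

```text
clock: 24.2
eef_pos: [556.0, 62.2, 162.8]
eef_rot: [-3.141, -0.001, -0.437]
wrist_force: [-0.0, -0.1, 0.1]
finger_gap: 65.0
```

{"method": "drive_tool", "body": {"rows": [{"offset":[0,0,1.5],"spin":0,"jaw":65},{"offset":[0,0,0.7],"spin":0,"jaw":65},{"offset":[0,0,0],"spin":0,"jaw":50},{"offset":[0,0,0],"spin":0,"jaw":40},{"offset":[0,0,0],"spin":0,"jaw":40},{"offset":[0,0,0],"spin":0,"jaw":40},{"offset":[0,0,0],"spin":0,"jaw":40},{"offset":[0,0,0],"spin":0,"jaw":40}]}}

```text
clock: 25.0
eef_pos: [555.7, 62.2, 159.7]
eef_rot: [-3.142, -0.0, -0.437]
wrist_force: [0.4, 0.1, 0.7]
finger_gap: 44.6
```

{"method": "drive_tool", "body": {"rows": [{"offset":[0,0,-4],"spin":0,"jaw":40},{"offset":[0,0,-10],"spin":0,"jaw":40},{"offset":[0,0,-16],"spin":-7.71,"jaw":40},{"offset":[0,0,-5],"spin":-7.71,"jaw":40},{"offset":[0,0,0],"spin":-7.71,"jaw":40},{"offset":[0,0,0],"spin":-7.71,"jaw":40},{"offset":[-16,14,0],"spin":0,"jaw":40},{"offset":[-28,24,0],"spin":0,"jaw":40},{"offset":[-34,29,0],"spin":0,"jaw":40},{"offset":[-34,29,0],"spin":0,"jaw":40},{"offset":[-34,29,0],"spin":0,"jaw":40},{"offset":[-24,20,0],"spin":0,"jaw":40},{"offset":[-11.6,10.1,0],"spin":0,"jaw":40},{"offset":[0,0,20],"spin":0,"jaw":40},{"offset":[0,0,20],"spin":0,"jaw":40},{"offset":[0,0,10],"spin":0,"jaw":40},{"offset":[0,0,0],"spin":0,"jaw":40},{"offset":[0,0,0],"spin":0,"jaw":40}]}}

```text
clock: 26.8
eef_pos: [391.1, -110.5, 145.4]
eef_rot: [3.141, -0.001, 0.102]
wrist_force: [-0.4, 0.1, -0.0]
finger_gap: 44.7
```

Run:
```python
from h import *
from e import edges
to(390.8,-110.5,143.2,5.8)
c=cam("wrist"); P=cloud(c); np.save("P7.npy",P); cv2.imwrite("pics/w7.png",c["color"])
edges(P,yaw0=5.8)
for q in blobs(P,44,57,(390,480,-150,-60)): print("tile",rect(q),len(q),np.percentile(q[:,2],[10,50,90]).round(1))
s=cam("side"); cv2.imwrite("pics/d7.png",cv2.resize(s["color"][260:350,210:330],None,fx=6,fy=6,interpolation=3))
```

```text
TCP [ 391.1 -110.5  145.4] yaw 5.83 gap 44.7 F [-0.4  0.1 -0. ]
spin 0.03 then offset [np.float64(-0.3), np.float64(-0.0), np.float64(2.2)]
slopes deg [0.27 0.29] width 70.4
front slope deg -0.13 front x 446.4 yc -149.3
front centre world [ 459.2 -103.4]
tile (array([ 420. , -110.9]), array([65.2, 60.1]), 90.0) 9886 [52.8 53.6 54.5]
```

View pics/w7.png

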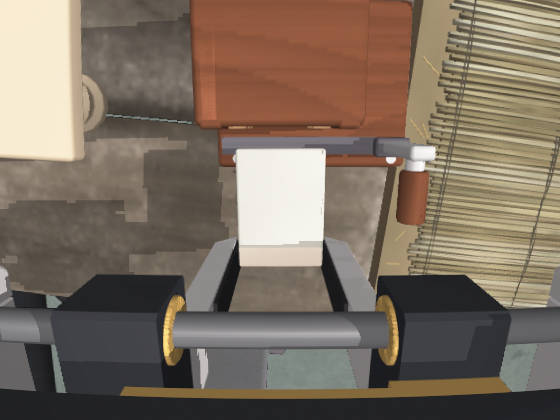

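The tile is level and lined up with the rack centreline; its front edge is at row 150, just ahead of the mouth. I insert it into slot 2.

{"method": "drive_tool", "body": {"rows": [{"offset":[0,0,2.3],"spin":-0.1,"jaw":40},{"offset":[0,0,0],"spin":0,"jaw":40},{"offset":[4,0,0],"spin":0,"jaw":40},{"offset":[4,0,0],"spin":0,"jaw":40},{"offset":[4,0,0],"spin":0,"jaw":40},{"offset":[4,0,0],"spin":0,"jaw":40},{"offset":[4,0,0],"spin":0,"jaw":40},{"offset":[0,0,0],"spin":0,"jaw":40},{"offset":[0,0,0],"spin":0,"jaw":40}]}}

```text
clock: 27.8
eef_pos: [410.6, -108.3, 142.2]
eef_rot: [-3.141, 0.0, 0.103]
wrist_force: [-0.5, -0.5, 0.6]
finger_gap: 44.4
```

{"method": "drive_tool", "body": {"rows": [{"offset":[4,0,-0.4],"spin":0,"jaw":40},{"offset":[5,0,0],"spin":0,"jaw":40},{"offset":[5,0,0],"spin":0,"jaw":40},{"offset":[5,0,0],"spin":0,"jaw":40},{"offset":[5,0,0],"spin":0,"jaw":40},{"offset":[5,0,0],"spin":0,"jaw":40},{"offset":[4,0,0],"spin":0,"jaw":40},{"offset":[3,0,0],"spin":0,"jaw":40},{"offset":[0,0,0],"spin":0,"jaw":40},{"offset":[0,0,0],"spin":0,"jaw":40}]}}

```text
clock: 28.8
eef_pos: [446.4, -104.7, 142.7]
eef_rot: [-3.142, 0.0, 0.103]
wrist_force: [-0.9, 0.3, -0.8]
finger_gap: 44.4
```

{"method": "drive_tool", "body": {"rows": [{"offset":[0,0,0],"spin":0,"jaw":54},{"offset":[0,0,0],"spin":0,"jaw":54},{"offset":[0,0,0],"spin":0,"jaw":54},{"offset":[-16,0,0],"spin":0,"jaw":54},{"offset":[-17,0,1.5],"spin":0,"jaw":54},{"offset":[0,0,0],"spin":0,"jaw":0},{"offset":[0,0,0],"spin":0,"jaw":0},{"offset":[0,0,0],"spin":0,"jaw":0},{"offset":[0,0,0],"spin":0,"jaw":0},{"offset":[0,0,0],"spin":0,"jaw":0},{"offset":[0,0,0],"spin":0,"jaw":0},{"offset":[8,0,0],"spin":0,"jaw":0},{"offset":[6,0,0],"spin":0,"jaw":0},{"offset":[4,0,0],"spin":0,"jaw":0},{"offset":[4,0,0],"spin":0,"jaw":0},{"offset":[4,0,0],"spin":0,"jaw":0},{"offset":[4,0,0],"spin":0,"jaw":0},{"offset":[0,0,0],"spin":0,"jaw":0},{"offset":[0,0,0],"spin":0,"jaw":0}]}}

```text
clock: 30.7
eef_pos: [443.4, -105.0, 141.2]
eef_rot: [-3.142, 0.0, 0.103]
wrist_force: [1.2, 0.7, 0.4]
finger_gap: 0.4
```

{"method": "drive_tool", "body": {"rows": [{"offset":[2,0,0],"spin":0,"jaw":0},{"offset":[1.5,0,0],"spin":0,"jaw":0},{"offset":[1,0,0],"spin":0,"jaw":0},{"offset":[0,0,0],"spin":0,"jaw":0},{"offset":[0,0,0],"spin":0,"jaw":0}]}}

```text
clock: 31.2
eef_pos: [446.8, -104.7, 141.2]
eef_rot: [-3.141, 0.004, 0.103]
wrist_force: [-12.5, -3.0, 9.6]
finger_gap: 0.4
```

{"method": "drive_tool", "body": {"rows": [{"offset":[-10,0,0],"spin":0,"jaw":0},{"offset":[-35,0,-10],"spin":0,"jaw":20},{"offset":[-35,0,-30],"spin":0,"jaw":65},{"offset":[0,0,-30],"spin":0,"jaw":65},{"offset":[0,0,0],"spin":0,"jaw":65},{"offset":[0,0,0],"spin":0,"jaw":65}]}}

```text
clock: 31.8
eef_pos: [368.3, -112.8, 211.5]
eef_rot: [3.141, -0.002, 0.103]
wrist_force: [-1.1, 0.4, -0.5]
finger_gap: 37.0
```

Run:
```python
from h import *
from e import edges
c=cam("wrist"); P=cloud(c)
cv2.imwrite("pics/w8.png",cv2.resize(c["color"][:220,150:430],None,fx=2.8,fy=2.8,interpolation=3))
edges(P,yaw0=5.9)
a=np.radians(5.9);d=P[...,:2]-np.array([459.2,-103.4]); xr=d@[np.cos(a),np.sin(a)]; yr=d@[-np.sin(a),np.cos(a)]
for lo,hi in [(45,54),(26,36),(60,70)]:
    m=(P[...,2]>lo)&(P[...,2]<hi)&(abs(yr)<22)&(xr>-40)&(xr<10)
    if m.sum(): print(lo,m.sum(),np.percentile(xr[m],[1,5,50,95]).round(1),np.percentile(yr[m],[1,99]).round(1))
to(639.5,44.6,220,6.2)
```

```text
slopes deg [0.41 0.66] width 70.6
front slope deg -0.19 front x 445.7 yc -150.0
front centre world [ 458.7 -103.4]
45 559 [-4.4 -4.4 -1.8  1.4] [-21.2  20.6]
60 14 [-1.6 -1.5 -0.3  0.3] [-21.3  21.4]
TCP [ 368.2 -112.7  210.8] yaw 5.92 gap 41.3 F [-0.4 -0.1 -0.6]
spin -0.28 then offset [np.float64(286.7), np.float64(-127.1), np.float64(-9.2)]
```

View pics/w8.png

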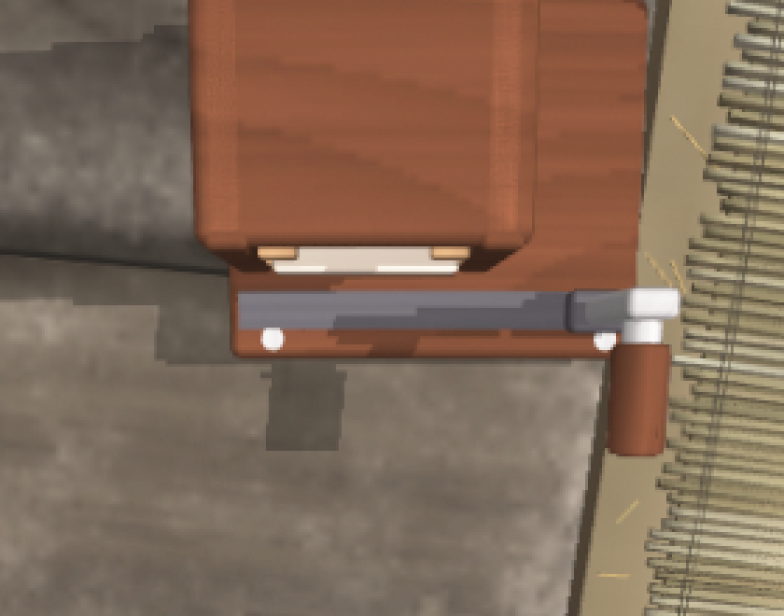

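The tile is home in slot 2, with its edge at (365,268) just proud of the ledges. Now the blue tile.

{"method": "drive_tool", "body": {"rows": [{"offset":[35.9,-15.9,0],"spin":-0.28,"jaw":65},{"offset":[35.9,-15.9,0],"spin":0,"jaw":65},{"offset":[35.9,-15.9,0],"spin":0,"jaw":65},{"offset":[35.8,-15.9,0],"spin":0,"jaw":65},{"offset":[35.8,-15.9,0],"spin":0,"jaw":65},{"offset":[35.8,-15.9,0],"spin":0,"jaw":65},{"offset":[35.8,-15.9,0],"spin":0,"jaw":65},{"offset":[35.8,-15.8,0],"spin":0,"jaw":65},{"offset":[0,0,0],"spin":0,"jaw":65},{"offset":[0,0,0],"spin":0,"jaw":65}]}}

```text
clock: 32.85
eef_pos: [639.5, 44.8, 208.8]
eef_rot: [-3.141, 0.003, 0.109]
wrist_force: [0.2, -0.3, -0.2]
finger_gap: 65.3
```

Run:
```python
from h import *
c=cam("wrist"); P=cloud(c)
for q in blobs(P,66,75,(420,730,0,200)): print("tile",rect(q),len(q),np.median(q[:,2]).round(1))
to(639.4,44.6,160,6.2)
for n in ["scene","side"]:
    P=cloud(cam(n))
    for q in blobs(P,92,110,(350,750,235,400)): print("board mug",circ(q),len(q))
```

```text
tile (array([664.6,  47. ]), array([62.7, 45. ]), 6.3) 6470 68.0
TCP [639.1  44.2 209.5] yaw 6.21 gap 65.0 F [-0.3 -0.7  0. ]
spin 0.01 then offset [np.float64(0.3), np.float64(-0.3), np.float64(49.5)]
board mug (array([579.6, 300.4]), np.float64(39.5)) 312
board mug (array([408.1, 285.4]), np.float64(39.4)) 353
board mug (array([581.3, 300. ]), np.float64(39.2)) 231
board mug (array([408.9, 281.4]), np.float64(38.5)) 236
```

Mug 1 was knocked about 25 mm, to (408.5,283). Its foot is still well inside the board edges (18 mm or more on every side), so I leave it.

{"method": "drive_tool", "body": {"rows": [{"offset":[0,0,25],"spin":0,"jaw":65},{"offset":[0,0,15],"spin":0,"jaw":65},{"offset":[0,0,6],"spin":0,"jaw":65},{"offset":[0,0,2.8],"spin":0,"jaw":65},{"offset":[0,0,0],"spin":0,"jaw":65},{"offset":[0,0,0],"spin":0,"jaw":50},{"offset":[0,0,0],"spin":0,"jaw":40},{"offset":[0,0,0],"spin":0,"jaw":40},{"offset":[0,0,0],"spin":0,"jaw":40},{"offset":[0,0,0],"spin":0,"jaw":40},{"offset":[0,0,0],"spin":0,"jaw":40}], "force": 30}}

```text
clock: 34.1
eef_pos: [639.9, 44.3, 162.9]
eef_rot: [3.142, -0.001, 0.108]
wrist_force: [0.1, -0.2, 4.6]
finger_gap: 44.1
```

Run:
```python
from h import *
for i in range(3): cam("wrist"); s=manip.read_state(); print(s["eef_pos"].round(1) if hasattr(s["eef_pos"],"round") else s["eef_pos"],s["wrist_force"],s["finger_gap"])
```

```text
[639.9  44.4 162.9] [-0.683837   -0.26029192  6.15869615] 43.920922909361764
[639.9  44.4 162.9] [-1.39877761  0.28489907  4.90591159] 43.909651512490015
[639.9  44.4 162.9] [-0.61042977  0.5116652   5.1109914 ] 43.91681429398646
```

{"method": "drive_tool", "body": {"rows": [{"offset":[0,0,0],"spin":0,"jaw":56},{"offset":[0,0,0],"spin":0,"jaw":56},{"offset":[0,0,0],"spin":0,"jaw":56},{"offset":[0,0,0],"spin":0,"jaw":56}]}}

```text
clock: 34.65
eef_pos: [639.7, 44.3, 162.2]
eef_rot: [-3.142, 0.0, 0.108]
wrist_force: [0.5, -0.2, 0.2]
finger_gap: 56.2
```

Run:
```python
from h import *
for i in range(2): cam("wrist"); s=manip.read_state(); print(s["eef_pos"],s["wrist_force"],s["finger_gap"])
```

```text
[639.69414054  44.37069694 162.27012898] [-1.078733   -0.07808276  0.09897675] 56.17510192747492
[639.71612485  44.35091374 162.31713767] [-0.64045147  0.26238434  0.04222406] 55.85147359884177
```

{"method": "drive_tool", "body": {"rows": [{"offset":[0,0,1.2],"spin":0,"jaw":56},{"offset":[0,0,0.8],"spin":0,"jaw":56},{"offset":[0,0,0],"spin":0,"jaw":56},{"offset":[0,0,0],"spin":0,"jaw":40},{"offset":[0,0,0],"spin":0,"jaw":40},{"offset":[0,0,0],"spin":0,"jaw":40},{"offset":[0,0,0],"spin":0,"jaw":40},{"offset":[0,0,0],"spin":0,"jaw":40},{"offset":[0,0,0],"spin":0,"jaw":40}]}}

```text
clock: 35.65
eef_pos: [639.7, 44.4, 160.4]
eef_rot: [-3.142, -0.0, 0.108]
wrist_force: [1.0, 0.9, -0.1]
finger_gap: 44.3
```

{"method": "drive_tool", "body": {"rows": [{"offset":[0,0,-5],"spin":0,"jaw":40},{"offset":[0,0,-10],"spin":0.25,"jaw":40},{"offset":[0,0,-16],"spin":0,"jaw":40},{"offset":[-16,7.8,-3],"spin":0,"jaw":40},{"offset":[-30,14.6,0],"spin":0,"jaw":40},{"offset":[-36,17.6,0],"spin":0,"jaw":40},{"offset":[-36,17.6,0],"spin":0,"jaw":40},{"offset":[-36,17.6,0],"spin":0,"jaw":40},{"offset":[-36,17.6,0],"spin":0,"jaw":40},{"offset":[-36,17.6,0],"spin":0,"jaw":40},{"offset":[-24,11.7,0],"spin":0,"jaw":40},{"offset":[-13,6.2,0],"spin":0,"jaw":40},{"offset":[0,0,20],"spin":0,"jaw":40},{"offset":[0,0,12],"spin":0,"jaw":40},{"offset":[0,0,0],"spin":0,"jaw":40},{"offset":[0,0,0],"spin":0,"jaw":40}]}}

```text
clock: 37.25
eef_pos: [392.0, -110.5, 163.2]
eef_rot: [3.141, -0.001, 0.104]
wrist_force: [-0.2, -0.1, 0.5]
finger_gap: 44.1
```

Run:
```python
from h import *
from e import edges
to(391.4,-110.4,160.0,5.94)
c=cam("wrist"); P=cloud(c); cv2.imwrite("pics/w9.png",c["color"])
edges(P,yaw0=5.9)
for q in blobs(P,61,78,(398,452,-140,-80)): print("tile",rect(q),len(q),np.percentile(q[:,2],[10,50,90]).round(1))
```

```text
TCP [ 392.  -110.5  163.2] yaw 5.97 gap 44.1 F [-0.2 -0.1  0.5]
spin 0.03 then offset [np.float64(-0.6), np.float64(-0.1), np.float64(3.2)]
slopes deg [0.05 0.08] width 70.5
front slope deg 0.11 front x 446.3 yc -150.1
front centre world [ 459.3 -103.5]
tile (array([ 422.5, -111.4]), array([53. , 52.6]), 6.7) 8582 [69.8 70.7 71.5]
tile (array([398.5, -83.4]), array([1. , 6.5]), 0.1) 84 [68.1 72.8 77. ]
```

{"method": "drive_tool", "body": {"rows": [{"offset":[0,0,2],"spin":0,"jaw":40},{"offset":[0,0,1],"spin":0,"jaw":40},{"offset":[4,0,0],"spin":0,"jaw":40},{"offset":[4,0,0],"spin":0,"jaw":40},{"offset":[4,0,0],"spin":0,"jaw":40},{"offset":[4,0,0],"spin":0,"jaw":40},{"offset":[4,0,0],"spin":0,"jaw":40},{"offset":[0,0,0],"spin":0,"jaw":40},{"offset":[0,0,0],"spin":0,"jaw":40}]}}

```text
clock: 38.2
eef_pos: [411.3, -108.4, 159.4]
eef_rot: [-3.141, 0.0, 0.104]
wrist_force: [-0.5, 0.7, -0.9]
finger_gap: 44.6
```

{"method": "drive_tool", "body": {"rows": [{"offset":[4,0,-0.4],"spin":0,"jaw":40},{"offset":[5,0,0],"spin":0,"jaw":40},{"offset":[5,0,0],"spin":0,"jaw":40},{"offset":[5,0,0],"spin":0,"jaw":40},{"offset":[5,0,0],"spin":0,"jaw":40},{"offset":[5,0,0],"spin":0,"jaw":40},{"offset":[4,0,0],"spin":0,"jaw":40},{"offset":[2,0,0],"spin":0,"jaw":40},{"offset":[0,0,0],"spin":0,"jaw":40},{"offset":[0,0,0],"spin":0,"jaw":40}]}}

```text
clock: 39.2
eef_pos: [446.1, -104.8, 159.8]
eef_rot: [-3.142, 0.0, 0.104]
wrist_force: [0.6, -0.1, 0.3]
finger_gap: 44.2
```

{"method": "drive_tool", "body": {"rows": [{"offset":[0,0,0],"spin":0,"jaw":54},{"offset":[0,0,0],"spin":0,"jaw":54},{"offset":[0,0,0],"spin":0,"jaw":54},{"offset":[-16,0,0],"spin":0,"jaw":54},{"offset":[-17,0,0],"spin":0,"jaw":54},{"offset":[0,0,9],"spin":0,"jaw":0},{"offset":[0,0,9],"spin":0,"jaw":0},{"offset":[0,0,0],"spin":0,"jaw":0},{"offset":[0,0,0],"spin":0,"jaw":0},{"offset":[0,0,0],"spin":0,"jaw":0},{"offset":[0,0,0],"spin":0,"jaw":0},{"offset":[8,0,0],"spin":0,"jaw":0},{"offset":[6,0,0],"spin":0,"jaw":0},{"offset":[4,0,0],"spin":0,"jaw":0},{"offset":[4,0,0],"spin":0,"jaw":0},{"offset":[4,0,0],"spin":0,"jaw":0},{"offset":[4,0,0],"spin":0,"jaw":0},{"offset":[2,0,0],"spin":0,"jaw":0},{"offset":[0,0,0],"spin":0,"jaw":0},{"offset":[0,0,0],"spin":0,"jaw":0}]}}

```text
clock: 41.2
eef_pos: [445.1, -104.9, 141.8]
eef_rot: [-3.142, 0.0, 0.104]
wrist_force: [-0.1, 0.3, -0.2]
finger_gap: 0.4
```

{"method": "drive_tool", "body": {"rows": [{"offset":[1,0,0],"spin":0,"jaw":0},{"offset":[1,0,0],"spin":0,"jaw":0},{"offset":[1,0,0],"spin":0,"jaw":0},{"offset":[0.6,0,0],"spin":0,"jaw":0},{"offset":[0,0,0],"spin":0,"jaw":0},{"offset":[0,0,0],"spin":0,"jaw":0}]}}

```text
clock: 41.8
eef_pos: [446.9, -104.8, 141.8]
eef_rot: [-3.141, 0.006, 0.104]
wrist_force: [-21.7, -4.1, 16.8]
finger_gap: 0.2
```

{"method": "drive_tool", "body": {"rows": [{"offset":[-10,0,0],"spin":0,"jaw":0},{"offset":[-35,0,-10],"spin":0,"jaw":20},{"offset":[-35,0,-30],"spin":0,"jaw":36},{"offset":[0,0,-30],"spin":0,"jaw":36},{"offset":[0,0,0],"spin":0,"jaw":36},{"offset":[0,0,0],"spin":0,"jaw":36}]}}

```text
clock: 42.4
eef_pos: [369.2, -112.9, 212.1]
eef_rot: [3.141, -0.002, 0.104]
wrist_force: [0.1, 0.8, 0.1]
finger_gap: 34.6
```

Run:
```python
from h import *
c=cam("wrist"); P=cloud(c)
cv2.imwrite("pics/w10.png",cv2.resize(c["color"][:200,170:430],None,fx=3,fy=3,interpolation=3))
a=np.radians(5.9);d=P[...,:2]-np.array([459.2,-103.4]); xr=d@[np.cos(a),np.sin(a)]; yr=d@[-np.sin(a),np.cos(a)]
for lo,hi in [(45,54),(60,70)]:
    m=(P[...,2]>lo)&(P[...,2]<hi)&(abs(yr)<22)&(xr>-40)&(xr<10)
    if m.sum(): print(lo,m.sum(),np.percentile(xr[m],[1,5,50,95]).round(1))
for q in blobs(P,60,80,(390,470,-200,-140)): print("knob",rect(q),len(q))
to(431.5,-170.5,142.5,5.95)
```

```text
45 82 [-4.6 -4.5 -4.1 -4. ]
60 549 [-4.5 -4.4 -2.5 -0.5]
knob (array([ 438.5, -169.5]), array([37.4, 13.8]), 6.0) 1230
TCP [ 369.1 -112.8  211.4] yaw 5.95 gap 35.7 F [ 0.1  0.3 -0. ]
spin -0.0 then offset [np.float64(56.1), np.float64(63.9), np.float64(68.9)]
```

View pics/w10.png

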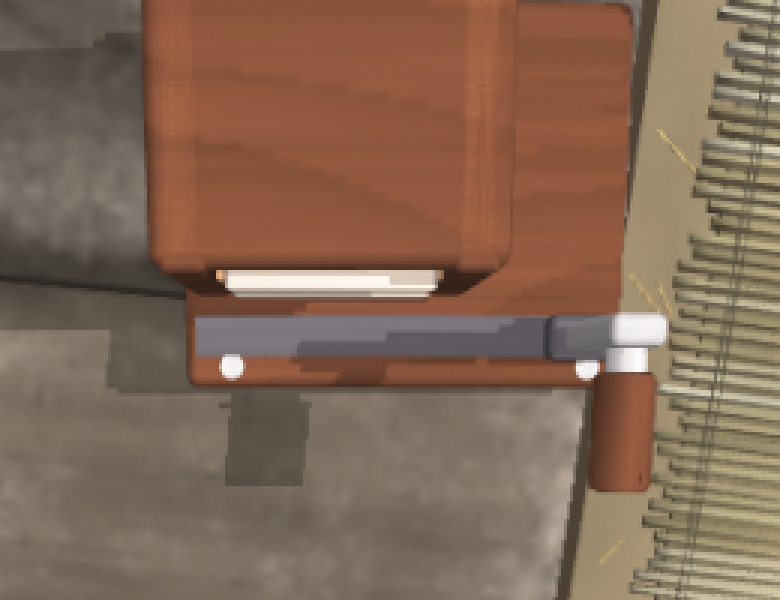

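Both tiles are home and level with each other; their edges are at (335,280) and (335,293). Now I close the keeper.

{"method": "drive_tool", "body": {"rows": [{"offset":[28,32,0],"spin":0,"jaw":36},{"offset":[28,32,0],"spin":0,"jaw":36},{"offset":[0,0,30],"spin":0,"jaw":36},{"offset":[0,0,25],"spin":0,"jaw":36},{"offset":[0,0,12],"spin":0,"jaw":36},{"offset":[0,0,2],"spin":0,"jaw":36},{"offset":[0,0,0],"spin":0,"jaw":20},{"offset":[0,0,0],"spin":0,"jaw":8},{"offset":[0,0,0],"spin":0,"jaw":8},{"offset":[0,0,0],"spin":0,"jaw":8},{"offset":[0,0,0],"spin":0,"jaw":8},{"offset":[0,0,0],"spin":0,"jaw":8}], "force": 12}}

```text
clock: 43.65
eef_pos: [431.8, -170.5, 143.6]
eef_rot: [3.142, -0.001, 0.104]
wrist_force: [-1.2, 6.4, 7.7]
finger_gap: 13.8
```

{"method": "drive_tool", "body": {"rows": [{"offset":[0,-5,0],"spin":0,"jaw":8},{"offset":[0,-8,0],"spin":0,"jaw":8},{"offset":[0,-8,0],"spin":0,"jaw":8},{"offset":[0,-8,0],"spin":0,"jaw":8},{"offset":[0,-8,0],"spin":0,"jaw":8},{"offset":[0,-8,0],"spin":0,"jaw":8},{"offset":[0,-5,0],"spin":0,"jaw":8},{"offset":[0,-3,0],"spin":0,"jaw":8},{"offset":[0,0,0],"spin":0,"jaw":8},{"offset":[0,0,0],"spin":0,"jaw":8}]}}

```text
clock: 44.65
eef_pos: [426.3, -117.9, 143.6]
eef_rot: [3.141, -0.001, 0.104]
wrist_force: [-1.1, 1.3, 6.4]
finger_gap: 13.1
```

{"method": "drive_tool", "body": {"rows": [{"offset":[0,-1.5,0],"spin":0,"jaw":8},{"offset":[0,-1,0],"spin":0,"jaw":8},{"offset":[0,-1,0],"spin":0,"jaw":8},{"offset":[0,0,0],"spin":0,"jaw":8},{"offset":[0,0,0],"spin":0,"jaw":8}]}}

```text
clock: 45.15
eef_pos: [426.0, -114.6, 143.6]
eef_rot: [3.141, -0.001, 0.104]
wrist_force: [-1.9, -0.3, 6.2]
finger_gap: 13.4
```

{"method": "drive_tool", "body": {"rows": [{"offset":[0,-1,0],"spin":0,"jaw":8},{"offset":[0,-1,0],"spin":0,"jaw":8},{"offset":[0,0,0],"spin":0,"jaw":8},{"offset":[0,0,0],"spin":0,"jaw":8}]}}

```text
clock: 45.55
eef_pos: [425.9, -113.9, 143.7]
eef_rot: [3.138, -0.002, 0.104]
wrist_force: [-0.9, -16.1, 2.8]
finger_gap: 13.5
```

It reached the closed stop: 16 N, after about 56 mm of travel. I release and check.

{"method": "drive_tool", "body": {"rows": [{"offset":[0,0,0],"spin":0,"jaw":36},{"offset":[0,0,0],"spin":0,"jaw":36},{"offset":[0,0,0],"spin":0,"jaw":36},{"offset":[0,0,0],"spin":0,"jaw":36},{"offset":[0,0,-30],"spin":0,"jaw":36},{"offset":[-20,0,-40],"spin":0,"jaw":36},{"offset":[-30,0,-20],"spin":0,"jaw":36},{"offset":[0,0,0],"spin":0,"jaw":36},{"offset":[0,0,0],"spin":0,"jaw":36}]}}

```text
clock: 46.45
eef_pos: [375.8, -117.7, 233.0]
eef_rot: [3.141, -0.001, 0.103]
wrist_force: [0.2, -0.4, -0.8]
finger_gap: 36.4
```

Run:
```python
from h import *
c=cam("wrist"); P=cloud(c)
a=cv2.resize(c["color"][:200,130:430],None,fx=2.6,fy=2.6,interpolation=3)[:,:400*2]
d=P[...,:2]-np.array([459.2,-103.4]); an=np.radians(5.9); yr=d@[-np.sin(an),np.cos(an)]; xr=d@[np.cos(an),np.sin(an)]
m=(P[...,2]>70)&(P[...,2]<80)&(xr<-6)&(xr>-25)&(abs(yr)<40); print("bar y_r",np.percentile(yr[m],[2,50,98]).round(1),m.sum())
m=(P[...,2]>45)&(P[...,2]<70)&(xr>-6)&(xr<0)&(abs(yr)<25); print("tile edge xr",np.percentile(xr[m],[2,50]).round(1),m.sum())
for n in ["scene","side"]:
    s=cam(n); Q=cloud(s)
    for q in blobs(Q,92,110,(350,750,235,400)): print("board mug",circ(q),len(q),q[:,2].max().round(1))
    for t in ["jar_iron","water_dropper"]:
        for f in finder.find_in(n,t)[:1]: u,v=np.round(f["uv"]).astype(int); print(t,Q[v,u].round())
b=cv2.resize(s["color"][100:340,150:400],(396,380)); a=cv2.resize(a,(400,267)); 
im=np.zeros((380,800,3),np.uint8); im[:267,:400]=a; im[:380,404:800]=b; cv2.imwrite("pics/fin.png",im)
```

```text
bar y_r [-14.   -8.5  -2.5] 198
tile edge xr [-4.5 -3.2] 458
board mug (array([579.6, 300.1]), np.float64(39.4)) 309 106.7
board mug (array([408.1, 285.1]), np.float64(39.3)) 343 107.2
jar_iron [ 656. -125.   46.]
water_dropper [726. -90.  22.]
board mug (array([581.5, 299.8]), np.float64(39.1)) 224 105.3
jar_iron [ 659. -158.   48.]
water_dropper [ 729. -115.   25.]
```

View pics/fin.png

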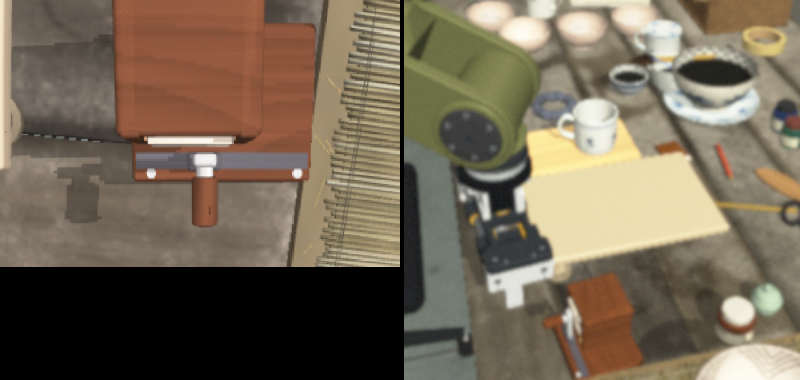

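The keeper bar is centred at rack y = -8.5 mm, which is closed. The shelf is empty and both mugs are upright on the board. I hand the job in.

```bash
python3 -c "
from cell import manip; print(manip.sign_off())"
```

```text
the job is handed in; nothing more can be done
None
```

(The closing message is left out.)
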